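Clear the cutlery tray with tongs and swing its divider into line

ROBOT

A 6-joint arm with a two-finger parallel gripper is mounted at the origin on the work surface. World frame = base frame: x ahead of the robot, y to its left, z up, the work surface at z = 0. Lengths are in m, angles in rad, forces in N, time in s.
With the tool pointing down it reaches from about 0.275 to 0.85 m from the base axis. Payload 5.2 kg.
Tool frame: the origin (TCP) lies on the centre line of the jaws, within the pads' length; the fingertips stand 25 mm ahead of it and the grasp point (between the pads) lies 6 mm ahead of it; z points along the fingers, y is the line along which they close (so a half turn about z gives the same grasp; the last joint's range is limited). The gripper opens to 85 mm and grips with 20 to 120 N. Pads are 22 mm wide; open, the fingers measure 114 mm over their backs; the gripper's body (76 mm by 85 mm) begins 54 mm behind the grasp point. The pads swing forward as they close: fully open they stand 13 mm farther back than shut.
Start: joints at [-1.409, 0.259, 1.535, -0, 1.348, -0.203], TCP at [0.196, -0.514, 0.256] pointing down, gripper open.
Joint ranges: [-3.14, 3.14], [-0.91, 2.08], [0.19, 2.58], [-1.22, 4.36], [0.22, 2.71], [-3.12, 3.12]. Speed limits (rad/s): [2.57, 2.57, 3.14, 3.14, 3.14, 3.14].

INTERFACE

Orientations are given as a rotation vector (axis times angle).
In Python, from plant import r, viewer, order gives the robot as it stands. The module is installed in compiled form; this text tells all that it offers.
- The arm moves only by the shell command python3 -m creep 'ROWS' [FORCE]. ROWS is a JSON object of lists of equal length, an entry for each row: "rot": the turn, a rotation vector about the tool's x, y, z in rad, a list of three; "linear": the shift along the tool's x, y, z in mm, a list of three; "claw": the finger opening in mm, from 0 to 85.4. A call has 1 to 12 rows; each row is the pose to reach, as a shift and turn from the pose commanded when the call began, along the tool's axes at that moment; what a row does not reach only later rows make up. A row lasts 1/10 s, in which the tool goes at most 50 mm and 8.59 degrees, less where a joint would pass 70% of its speed; a pose out of reach is approached as far as the arm can. A call with a gripper value outside its range is refused whole. The fingers move at their own pace and stop on an object; FORCE is the grip in N (left out, the last holds). Time passes only in rows, so rows that repeat a pose let the fingers close. It gives the time, the measured TCP pose, the force, the opening and the grip force at its end, in the units of the state.
- r.get_obs(): the state, without advancing time (a new reading comes with each control period).
- viewer.snapshot(name): name is "scene" or "top"; returns a dict with "pixels" (420x560x3 uint8, red, green, blue), "z_map" (420x560 float32, m along the optical axis (not along the pixel's ray), 0 where there is no reading), "mtx" (3x3 intrinsics, pixels), "rvec" (rotation vector, rad) and "tvec" (3), from world to camera coordinates, as OpenCV has them. Camera axes: x right, y down, z forward; pixel columns grow to the right and rows downward; lengths in m; the calibration is good to about 2 mm. A picture is of the moment at which its call begins.
- order.job_done(): hands the job in; it is judged then, once.
The state is a dict: "t": time; "q": joint angles; "joint_vel": joint speeds; "joint_torque": joint torques, N m; "eef_pos": TCP position; "tool_rot": TCP orientation; "force": force on the tool from outside, world axes, zero at the start; "ft_torque": the same for the moment, N m; "gripper_width": finger opening in m; "grip_force": force on a finger pad.
Only numpy, scipy, OpenCV 4.12 (cv2) and the standard library are available. Lean on these libraries where they do the work, as an engineer would, in place of code of your own. Each camera call takes 0.05 s, during which the arm holds its last target. There are 200 camera calls.

TASK

A sugar lump has fallen into the wooden cutlery tray, just where the divider bar has to go: pick it up with the sprung tongs (never with the fingers), release it in the blue dish, and lay the tongs back flat on the worktop. Then, keeping the divider flat on the tray floor all the time, first slide its notched end up to the tray's steel post while it is still slanting, and then swing it about the post, notch kept on the post, until its long side lies against the dark stop block. Leave the dish, the mug, the cork and the butter spreader where they are.

Things in the scene. Friction and masses are not known exactly. Their poses are not given: they have to be found in the camera images.
- tray: Light wooden cutlery tray, fixed. Floor top 10 mm above the worktop, spanning x -130 to 170, y -195 to 195 mm from the origin. Walls 8 mm thick, 45 mm high along the far (+x) edge and both sides (from x -68 on); open to the robot (-x). Origin on the worktop; x away from the robot, y left. The divider's final line is along y at x = -50 mm.
- post (a point): Foot of the fixed steel post on the tray floor: diameter 14 mm, 40 mm high, at x -50, y -130 mm in the tray's frame.
- stop (a point): Middle of the working face (looks to the tray's +x) of the fixed dark wooden stop block in the tray: 30 mm along y, 22 mm along x, top 38 mm above the worktop. The point is 235 mm along y from the post and 17 mm nearer to the robot than the post's axis: the bar's near side touches this face when the bar is in line.
- bar: Loose brown wooden divider with a green band at one end, 34 mm wide, 24 high, 0.22 kg, on the tray floor, slanting (0.5 to 0.7 rad), green end beyond its final line. Long axis y: from -15 mm (notched end) to 252 (green end). Notch 22 mm wide between 6 mm prongs, open to -y, its floor at y = 7. Origin at underside, where the post's axis lies when the notch is home (4 mm play each side).
- bar_mid (a point): Point at mid height of the bar, in the middle of its width, 130 mm from the origin towards the green end: a good place to pinch it (34 mm across).
- tongs: Sprung steel tongs, red tips, 70 g, 149 mm long, 16 high, flat on the worktop, tips to +x. Two arms pivot at x -70 mm, close along y. Origin: underside, between the arms at the place to squeeze, 48 mm over the outsides when free. Squeezed to 43 mm they can be carried open (spring 4 N, tips 33 mm apart); they grip a 20 mm part at about 36 mm (spring 7 N; squeeze 20 to 30 N). Let go, they open.
- tongs_tip (a point): Middle point between the tongs' red tips, at mid height, 56 mm ahead of the tongs' origin (the tips are 20 mm long along x, centred here, 16 mm high).
- lump: White sugar lump, a 20 mm cube, 12 g, lying on the tray floor on the divider's final line (within 15 mm of it), on the near side of the slanting bar. Origin at the centre of its underside.
- lump_center (a point): Centre of the sugar lump.
- dish: Shallow blue ceramic dish, loose, 0.25 kg, on the worktop: rim radius 55 mm, 22 mm high, wall 4 mm. Origin at the centre of its underside. It stands on either side of the tray, the pink mug then stands on the other.
- mug: Pink mug, loose bystander, radius 38 mm, 85 mm high, handle towards its +y. Origin under its centre.
- spreader: Blue-handled butter spreader, loose bystander, 120 mm long, lying in the tray's far right corner. Origin under its middle.
- cork: Cork stopper, loose bystander, diameter 24 mm, 35 mm high, standing in the tray's near left corner. Origin under its centre.
There are look-alikes about, which are no part of the job. Of the things that look like the dish, the largest one is meant.

How it is judged:
On the way, in this order (a step that is already met when the one before it is completed fails the run):
1. the sugar lump is lifted in the tongs (contact force between tongs and lump above 0.3 N and height (world z) of lump_center above 0.035 m and contact force between the fingers and tongs above 0.3 N), for 0.2 s.
2. the lump lies in the dish, let go by the tongs (horizontal distance between lump_center and dish below 0.045 m and height (world z) of lump_center below 0.032 m and linear speed of lump below 0.03 m/s and contact force between tongs and lump below 0.05 N), for 0.2 s.
3. the tongs lie flat on the worktop, let go (height (world z) of tongs below 0.006 m and angle between tongs's own z axis and vertical below 0.12 rad and linear speed of tongs below 0.03 m/s and contact force between the fingers and tongs below 0.05 N), for 0.2 s.
4. the notch of the slanting bar is on the post (horizontal distance between bar and post below 0.01 m and angle between the y axis of bar and the y axis of tray, either way round above 0.2 rad), for 0.1 s.
5. the bar has been swung into line against the stop (horizontal distance between bar and post below 0.01 m and angle between the y axis of bar and the y axis of tray, either way round below 0.04 rad), for 0.2 s.
At the end, for the whole second after the job is handed in: Lump at rest in the dish (within 45 mm of its centre); tongs at rest flat on the worktop, let go; bar flat on the tray floor, at rest, its notch on the post (origin within 10 mm of the post's axis) and in line with the tray's y within 0.04 rad (all of step 3 and all of step 5 and horizontal distance between lump_center and dish below 0.045 m and height (world z) of lump_center below 0.032 m and linear speed of lump below 0.03 m/s and height (world z) of bar below 0.014 m and linear speed of bar below 0.01 m/s); the robot touches nothing.
It fails at once if the fingers touch the sugar lump (contact force between the fingers and lump above 0.3 N).
It fails at once if the bar is lifted off the tray floor (more than 8 mm) (height (world z) of bar above 0.018 m).
It fails at once if the bar is tipped (angle between bar's own z axis and vertical above 0.12 rad).
It fails at once if the bar is brought near its line without its notch on the post (more than 20 mm off) (angle between the y axis of bar and the y axis of tray, either way round below 0.2 rad and horizontal distance between bar and post above 0.02 m).
It fails at once if the dish, mug, cork or spreader is moved by more than 30 mm (distance of any of mug, spreader, cork, dish from where it was at the start of the episode above 0.03 m).
It also fails if it takes over 62 s, if anything falls off the work surface, if the arm or the gripper's body presses on something with over 40 N, if the wrist force passes 120 N, or if a joint passes its speed limit or range.

## Working session

There is one attempt and no reset: what is moved stays moved. The work goes in short steps, Python scripts to look and compute and a shell command to move; the robot and the scene stay as the last step left them, time stands still between calls to the robot, and variables do not carry over. Pictures are saved under pics/ and viewed, at most 13 in all, crops included, and the job is handed in when it is done.

```bash
mkdir -p pics; ls; cat > h.py <<'E'
import numpy as np, cv2
from plant import r, viewer, order
def snap(n):
    s=viewer.snapshot(n); np.savez(f'{n}.npz',**s); return s
def load(n): return dict(np.load(f'{n}.npz'))
def world(s,u,v,d=None):
    "world point from pixel with depth"
    if d is None: d=s['z_map'][int(round(v)),int(round(u))]
    R=cv2.Rodrigues(s['rvec'])[0]; t=s['tvec'].reshape(3)
    return R.T@(np.linalg.inv(s['mtx'])@[u,v,1]*d-t)
def onz(s,u,v,z):
    R=cv2.Rodrigues(s['rvec'])[0]; t=s['tvec'].reshape(3)
    c=-R.T@t; q=R.T@np.linalg.inv(s['mtx'])@[u,v,1]
    return c+q*(z-c[2])/q[2]
def proj(s,P): return cv2.projectPoints(np.array(P,float).reshape(-1,1,3),s['rvec'],s['tvec'],s['mtx'],None)[0].reshape(-1,2)
def cloud(s):
    h,w=s['z_map'].shape; u,v=np.meshgrid(np.arange(w),np.arange(h))
    R=cv2.Rodrigues(s['rvec'])[0]; t=s['tvec'].reshape(3)
    p=(np.stack([u,v,np.ones_like(u)],-1)@np.linalg.inv(s['mtx']).T)*s['z_map'][...,None]
    return (p-t)@R
def save(s,name,box=None,k=1):
    im=s['pixels'][...,::-1]
    if box: u0,v0,u1,v1=box; im=im[v0:v1,u0:u1]
    cv2.imwrite(f'pics/{name}.png',cv2.resize(im,None,fx=k,fy=k,interpolation=cv2.INTER_CUBIC))
E
python3 - <<'E'
from h import *
print(r.get_obs())
for n in('scene','top'):
    s=snap(n); save(s,n+'0'); print(n,s['mtx'].tolist(),s['rvec'],s['tvec'])
E
```

```text
pics
{'t': 0.0, 'q': array([-1.40882004e+00,  2.59303111e-01,  1.53611778e+00, -1.23212936e-06,
        1.34798846e+00, -2.02811855e-01]), 'joint_vel': array([-5.00047019e-04,  1.05991557e-03, -2.23036462e-05,  4.05090640e-04,
       -2.14879390e-03, -2.78697225e-04]), 'joint_torque': array([-1.14518636e-03, -4.46030009e+01, -2.90568066e+01, -3.82899907e-04,
        1.15507707e-02,  9.28656789e-06]), 'eef_pos': array([ 0.19614703, -0.51330381,  0.25548219]), 'tool_rot': array([-3.08769445e+00, -5.69507011e-01, -5.63422077e-05]), 'force': array([-0.29079387, -0.09646217,  0.11597679]), 'ft_torque': array([-0.02339394, -0.01117449,  0.04319657]), 'grip_force': 0.0, 'gripper_width': 0.08511674542988798}
scene [[522.9441757514088, 0.0, 276.5106395408126], [0.0, 522.9441757514088, 211.20473805437376], [0.0, 0.0, 1.0]] [ 1.57371556  1.76708591 -0.89432449] [ 0.09528136 -0.28486733  1.83510309]
top [[386.849724939247, 0.0, 269.99928692472054], [0.0, 386.849724939247, 216.16133708307092], [0.0, 0.0, 1.0]] [ 2.16231369 -2.18999222  0.1499602 ] [-0.02175254  0.60093212  0.89771713]
```

View pics/scene0.png

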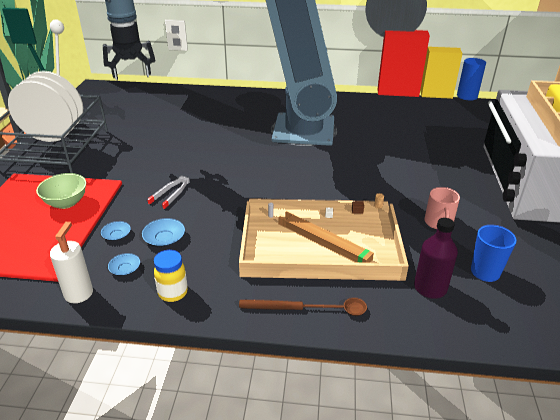

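View pics/top0.png

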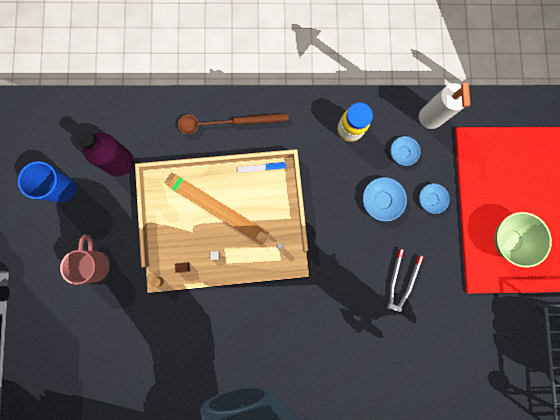

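Two views: tray at top (145–305, 150–290), its post at (280,246), lump (215,256), stop block (182,267), and the bar from (172,182, green) to (265,240). The tongs are at (405,280), tips up. Dish candidates in top are (385,199), (434,198) and (405,151). The first is clearly the largest, so it fits. I'll confirm with enlarged crops.

```bash
python3 - <<'E'
from h import *
s=load('top'); save(s,'dishtongs',(340,120,480,320),3); save(s,'tray',(130,145,315,295),4)
c=load('scene')
for n,b in(('top',s),('scene',c)):
    hsv=cv2.cvtColor(b['pixels'],cv2.COLOR_RGB2HSV); P=cloud(b)
    m=cv2.inRange(hsv,(95,80,80),(112,255,255))
    k,l,st,ce=cv2.connectedComponentsWithStats(m)
    for i in range(1,k):
        if st[i,4]>100:
            p=P[l==i]; print(n,st[i],p.min(0).round(3),p.max(0).round(3))
# points known
for nm,u,v in(('post',280,246),('lump',214.5,255.5),('stop',182,267),('tongs',405,280)): print(nm,world(s,u,v).round(4))
for nm,u,v in(('post',271,206),('lump',329,209)): print(nm,world(c,u,v).round(4))
E
```

```text
top [347 103  26  26 529] [ 0.497 -0.299 -0.005] [ 0.897 -0.004  0.959]
top [390 136  31  30 723] [ 0.497 -0.42  -0.005] [ 0.809 -0.004  0.959]
top [  17  161   59   41 1684] [ 0.497 -0.004 -0.002] [0.75  0.595 0.959]
top [265 163  21   7 110] [ 0.497 -0.069  0.011] [ 0.737 -0.004  0.959]
top [ 363  177   44   45 1563] [ 0.497 -0.378 -0.006] [ 0.702 -0.004  0.959]
top [419 183  31  31 751] [ 0.497 -0.488 -0.005] [ 0.685 -0.004  0.959]
scene [290  46  31  34 352] [ 0.236 -0.03   0.288] [0.26  0.053 0.382]
scene [457  58  29  42 888] [-0.418  0.093 -0.001] [1.649 0.659 0.855]
scene [297  84  28  33 265] [ 0.235 -0.008  0.174] [1.649 0.093 0.855]
scene [142 218  43  28 935] [ 0.553 -0.38  -0.002] [1.649 0.093 0.855]
scene [101 221  30  19 442] [ 0.581 -0.49  -0.002] [1.649 0.093 0.855]
scene [ 471  224   46   58 1905] [ 0.48   0.093 -0.004] [1.649 0.589 0.855]
scene [153 249  29  24 537] [ 0.68  -0.317 -0.003] [1.649 0.093 0.855]
scene [108 253  32  22 553] [ 0.705 -0.422 -0.003] [1.649 0.093 0.855]
post [ 0.528  -0.0513  0.0519]
lump [0.5082 0.104  0.031 ]
stop [0.4824 0.1787 0.0402]
tongs [ 4.418e-01 -3.618e-01  4.000e-04]
post [ 0.5339 -0.049   0.0484]
lump [0.5064 0.1041 0.0317]
```

View pics/dishtongs.png

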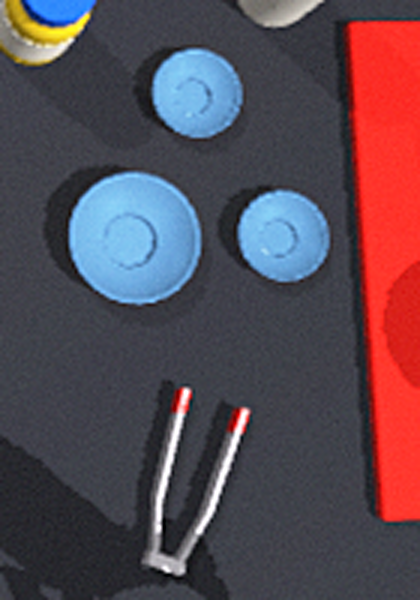

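View pics/tray.png

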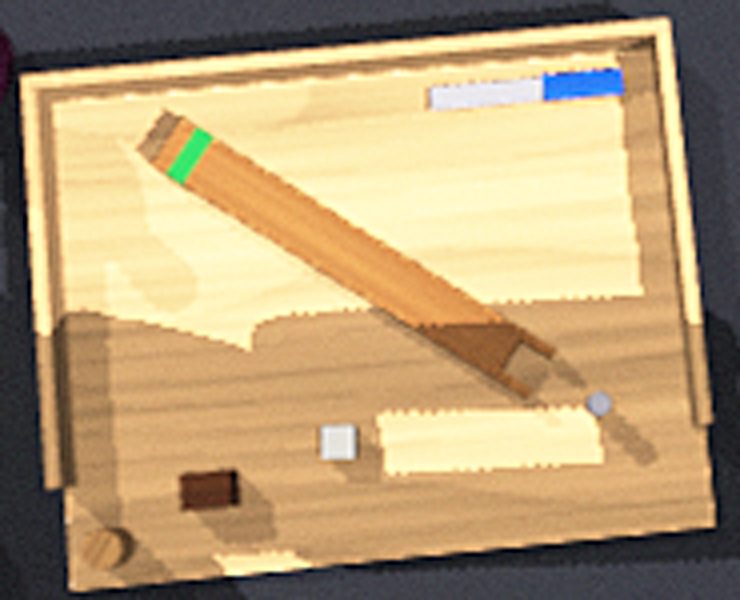

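Crops confirm: the big blue dish is at crop (135,238), i.e. top (385,199), with the two smaller ones beside it. The tongs' pivot is at crop (165,563), tips at (182,400) and (240,420). In the tray crop, notch prong ends are at about (553,353) and (530,395), the post at (599,403), the lump at (339,442) and the stop at (210,490).

```bash
cat > meas.py <<'E'
from h import *
def rect(p): 
    c,wh,a=cv2.minAreaRect((p[:,:2]*1000).astype(np.float32)); return np.round(c,1),np.round(wh,1),round(a,1)
def blobs(s,m,mn=15,er=0):
    P=cloud(s); k,l,st,ce=cv2.connectedComponentsWithStats(m.astype(np.uint8),connectivity=4)
    for i in range(1,k):
        if st[i,4]>=mn:
            p=P[l==i]; print('  px',ce[i].round(1),st[i,4],'mean',p.mean(0).round(4),'rect',*rect(p))
if __name__=='__main__':
  for n in('top','scene'):
    s=load(n); P=cloud(s); x,y,z=P[...,0],P[...,1],P[...,2]
    hsv=cv2.cvtColor(s['pixels'],cv2.COLOR_RGB2HSV)
    print(n,'cam',(-cv2.Rodrigues(s['rvec'])[0].T@s['tvec'].reshape(3)).round(3))
    box=(x>.42)&(x<.76)&(y>-.12)&(y<.28)
    print(' bar/lump tops');blobs(s,box&(z>.026)&(z<.038),20)
    print(' post/stop/cork');blobs(s,box&(z>.034)&(z<.056)&(x<.57),8)
    print(' dish');blobs(s,(x>.5)&(x<.75)&(y>-.4)&(y<-.24)&(z>.010)&(z<.03),30)
    print(' red');blobs(s,(x>.35)&(x<.6)&(y>-.46)&(y<-.26)&((hsv[...,0]<8)|(hsv[...,0]>172))&(hsv[...,1]>120)&(hsv[...,2]>90),8)
    print(' tongs');blobs(s,(x>.3)&(x<.6)&(y>-.46)&(y<-.26)&(z>.006),15)
    print(' tray edge');blobs(s,box*0+((x>.38)&(x<.8)&(y>-.2)&(y<.32)&(z>.005)&(hsv[...,1]>50)&(hsv[...,0]<30)),500)
E
python3 meas.py
```

```text
top cam [ 0.497 -0.004  0.959]
 bar/lump tops
  px [273.1 156.5] 68 mean [ 0.7482 -0.0391  0.0321] rect [748.2 -35.7] [106.   12.2] 88.3
  px [221.4 160.8] 20 mean [0.7382 0.0873 0.0319] rect [738.2  88.6] [ 1.3 30.2] 4.8
  px [200.2 162.7] 38 mean [0.734  0.139  0.0322] rect [734.3 137.4] [ 2.3 60.5] 4.6
  px [172.2 165.1] 41 mean [0.7281 0.2065 0.033 ] rect [728.2 205.7] [ 1.4 69. ] 4.9
  px [215.3 207.8] 1461 mean [0.6224 0.1021 0.0346] rect [619.1  96.5] [266.1  34.5] 57.5
  px [143.6 230.9] 111 mean [0.5693 0.2724 0.032 ] rect [570.6 272.3] [170.2   2.6] 4.7
  px [213.6 255.1] 70 mean [0.5092 0.1062 0.0306] rect [509.4 106.4] [19.2 17. ] 0.0
 post/stop/cork
  px [255.5 231.2] 30 mean [0.5646 0.0059 0.0354] rect [566.3   5.4] [14.6 22. ] 48.7
  px [264.  231.1] 13 mean [ 0.5646 -0.0145  0.0359] rect [564.4 -15. ] [12.   5.3] 54.5
  px [303.8 239.6] 88 mean [ 0.5426 -0.1084  0.0445] rect [ 542.3 -109. ] [52.7  8.2] 4.8
  px [141.9 248.2] 178 mean [0.5274 0.2717 0.0445] rect [527.7 272.7] [84.5  9.4] 4.6
  px [249.7 234.5] 64 mean [0.5568 0.0198 0.0356] rect [557.   16.1] [57.1 14.
[... 2187 characters left out ...]
564.2 -17.9] [12.2  8.7] 71.4
 dish
  px [162.7 231. ] 671 mean [ 0.6319 -0.3183  0.0167] rect [ 640.5 -315.3] [110.  108.9] 62.3
  px [127.5 256.8] 90 mean [ 0.7364 -0.3756  0.0134] rect [ 737.7 -372. ] [55.6 23.3] 89.5
 red
  px [150.5 199.6] 41 mean [ 0.4887 -0.397   0.0093] rect [ 480.8 -400.5] [45.5 18.9] 27.8
  px [164.9 204.2] 43 mean [ 0.5065 -0.3501  0.0098] rect [ 498.4 -353.2] [44.  17.6] 14.4
 tongs
  px [170.3 190.4] 319 mean [ 0.4412 -0.3525  0.013 ] rect [ 440.1 -351.3] [ 59.8 150.5] 71.5
  px [168.2 221.5] 105 mean [ 0.5947 -0.3143  0.0192] rect [ 591.9 -315.1] [16.1 67.3] 0.2
 tray edge
  px [322.6 239.4] 11532 mean [0.6164 0.0921 0.0192] rect [587.5  90.9] [325.1 404.1] 4.9
```

```bash
cat >> h.py <<'E'
from scipy.spatial.transform import Rotation as Ro
def down(yaw): # tool x axis at yaw, z down
    return Ro.from_matrix([[np.cos(yaw),np.sin(yaw),0],[np.sin(yaw),-np.cos(yaw),0],[0,0,-1]])
def togo(p,yaw):
    o=r.get_obs(); R=Ro.from_rotvec(o['tool_rot'])
    print('linear',(R.inv().apply(np.array(p)-o['eef_pos'])*1000).round(1),'rot',(R.inv()*down(yaw)).as_rotvec().round(3))
E
python3 - <<'E'
from h import *
import scipy.optimize as so
for n in('top','scene'):
    s=load(n); P=cloud(s); x,y,z=P[...,0],P[...,1],P[...,2]
    p=P[(x>.35)&(x<.53)&(y>-.43)&(y<-.30)&(z>.010)&(z<.022)][:,:2]*1000
    if n=='top':
        print('px pivot',onz(s,395,307.5,.016).round(4)); t=[onz(s,398.4,253.1,.014),onz(s,417.6,259.3,.014)]; print(t)
    # symmetry fit: reflect the cloud about the axis, minimise NN distance
    from scipy.spatial import cKDTree
    T=cKDTree(p)
    def f(v):
        a=v[0]/100; nrm=np.array([-np.sin(a),np.cos(a)]); d=p@nrm-v[1]; q=p-2*d[:,None]*nrm
        return np.minimum(T.query(q)[0],8).mean()
    best=min((so.minimize(f,[a0*100,np.array([440,-353])@[-np.sin(a0),np.cos(a0)]],method='Nelder-Mead') for a0 in np.arange(-.45,-.1,.03)),key=lambda o:o.fun)
    a,c=best.x[0]/100,best.x[1]; u=np.array([np.cos(a),np.sin(a)]); nn=np.array([-u[1],u[0]])
    l=p@u; w=p@nn-c; print(n,'yaw',a,'res',best.fun,'extent',l.min(),l.max())
    mid=l.min()+ (79 if 1 else 0); o=u*mid+nn*c; print('origin if rear at -79:',o, 'if front at 66', u*(l.max()-66)+nn*c)
    for k in range(-80,70,10):
        j=abs(l-mid-k)<5
        if j.any(): print(k,w[j].min().round(1),w[j].max().round(1),end=' | ')
    print()
E
```

```text
px pivot [ 0.3777 -0.3282  0.016 ]
[array([ 0.50804918, -0.34386524,  0.014     ]), array([ 0.49226438, -0.39059449,  0.014     ])]
top yaw -0.33595196792049775 res 0.9910596960924399 extent 458.243320451548 602.6539915470561
origin if rear at -79: [ 446.2680882  -351.63551124] if front at 66 [ 445.7117046  -351.44122832]
-80 -14.6 14.9 | -70 -13.5 15.1 | -60 -14.7 14.7 | -50 -17.9 17.6 | -40 -19.4 20.6 | -30 -23.1 21.8 | -20 -23.3 23.9 | -10 -24.4 22.8 | 0 -24.2 23.8 | 10 -25.3 24.5 | 20 -25.9 24.2 | 30 -26.8 24.9 | 40 -27.3 25.6 | 50 -29.6 27.8 | 60 -28.4 27.8 | 
scene yaw -0.345556443732946 res 1.7842377947623487 extent 460.6293362108854 608.2712201217956
origin if rear at -79: [ 446.37291504 -353.22009598] if front at 66 [ 448.85862959 -354.11495564]
-80 -12.7 9.6 | -70 -16.3 14.5 | -60 -16.2 16.3 | -50 -22.6 15.6 | -40 -19.8 17.5 | -30 -21.2 22.9 | -20 -28.1 24.3 | -10 -22.5 24.4 | 0 -28.2 24.9 | 10 -26.5 22.4 | 20 -25.1 23.8 | 30 -29.2 25.6 | 40 -27.1 26.4 | 50 -28.5 27.5 | 60 -28.2 29.4 |
```

```bash
python3 - <<'E'
from h import *
togo([.447,-.353,.10],-.338)
E
```

```text
linear [291.5 -60.1 155.7] rot [-0.002  0.     0.703]
```

```bash
python3 -m creep '{"linear":[[30,-6,10],[75,-15,30],[120,-25,55],[165,-34,80],[210,-43,105],[250,-52,130],[280,-58,145],[291,-60,155],[291,-60,155],[291,-60,155],[291,-60,155]],"rot":[[0,0,0.08],[0,0,0.2],[0,0,0.34],[0,0,0.48],[0,0,0.6],[0,0,0.68],[0,0,0.703],[0,0,0.703],[0,0,0.703],[0,0,0.703],[0,0,0.703]],"claw":[70,66,66,66,66,66,66,66,66,66,66]}' 25; python3 - <<'E'
from h import *
togo([.447,-.353,.030],-.338)
E
```

```text
t: 1.2
eef_pos: [0.446, -0.3555, 0.1023]
tool_rot: [3.095, -0.53, 0.002]
force: [0.3, -0.1, 0.8]
gripper_width: 0.0658
grip_force: 0.0
linear [ 0.  -2.7 72.3] rot [ 0.001 -0.001 -0.001]
```

```bash
python3 -m creep '{"linear":[[0,-1,20],[0,-2,45],[0,-2,62],[0,-2,70],[0,-2,70],[0,-2,70]],"rot":[[0,0,0],[0,0,0],[0,0,0],[0,0,0],[0,0,0],[0,0,0]],"claw":[66,66,66,66,66,66]}'; python3 - <<'E'
from h import *
togo([.447,-.353,.026],-.338)
s=snap('top');save(s,'ongrasp',(340,220,460,330),4)
E
```

```text
t: 1.8
eef_pos: [0.4474, -0.3532, 0.0323]
tool_rot: [3.095, -0.53, 0.002]
force: [0.2, -0.4, -0.4]
gripper_width: 0.066
grip_force: 0.0
linear [-0.4 -0.   6.3] rot [ 0.001 -0.001 -0.001]
```

View pics/ongrasp.png

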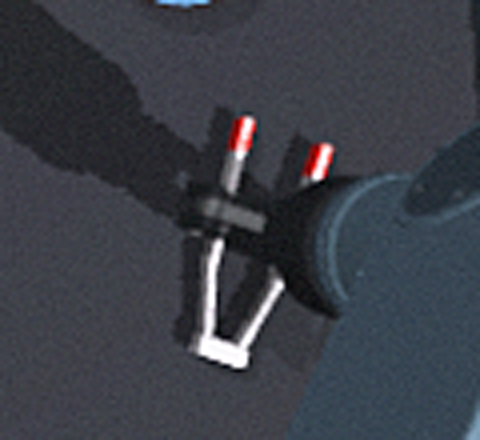

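The fingers straddle the arms at crop (235,215), between pivot (222,350) and tips (243,135)/(318,160). I'll lower further and squeeze.

```bash
python3 -m creep '{"linear":[[0,0,4],[0,0,7],[0,0,7]],"rot":[[0,0,0],[0,0,0],[0,0,0]],"claw":[66,66,66]}' 25; python3 -m creep '{"linear":[[0,0,0],[0,0,0],[0,0,0],[0,0,0],[0,0,0],[0,0,0]],"rot":[[0,0,0],[0,0,0],[0,0,0],[0,0,0],[0,0,0],[0,0,0]],"claw":[50,46,43,43,43,43]}'
```

```text
t: 2.15
eef_pos: [0.4473, -0.3518, 0.0241]
tool_rot: [-3.097, 0.528, 0.001]
force: [-1.3, -0.1, -0.2]
gripper_width: 0.066
grip_force: 0.0
t: 2.75
eef_pos: [0.4477, -0.3522, 0.0249]
tool_rot: [3.096, -0.529, 0.001]
force: [-0.2, 1.4, 5.4]
gripper_width: 0.0432
grip_force: 5.1
```

```bash
python3 -m creep '{"linear":[[0,0,-5],[0,0,-15],[0,0,-35],[0,0,-60],[0,0,-80],[0,0,-80],[0,0,-80]],"rot":[[0,0,0],[0,0,0],[0,0,0],[0,0,0],[0,0,0],[0,0,0],[0,0,0]],"claw":[43,43,43,43,43,43,43]}'; python3 - <<'E'
from h import *
s=snap('scene');P=cloud(s)
x,y,z=P[...,0],P[...,1],P[...,2]; hsv=cv2.cvtColor(s['pixels'],cv2.COLOR_RGB2HSV)
m=(x>.35)&(x<.6)&(y>-.46)&(y<-.26)&((hsv[...,0]<8)|(hsv[...,0]>172))&(hsv[...,1]>120)&(hsv[...,2]>90)
import meas; meas.blobs(s,m,8)
print('image right',cv2.Rodrigues(load('top')['rvec'])[0][0])
save(s,'lift',(90,90,250,220),4)
togo([.509-.056-.02,.105,.10],0.)
E
```

```text
t: 3.45
eef_pos: [0.4473, -0.3521, 0.1046]
tool_rot: [3.096, -0.529, 0.001]
force: [-0.1, -0.6, -0.6]
gripper_width: 0.0432
grip_force: 3.8
  px [148.5 176.9] 35 mean [ 0.4882 -0.3919  0.0849] rect [ 432.6 -416. ] [158.1  16.4] 23.6
  px [160.6 180. ] 43 mean [ 0.4993 -0.3547  0.085 ] rect [ 435.1 -378.5] [174.8  16.7] 20.9
image right [-0.01413353 -0.99957773  0.02538917]
linear [-164.7 -426.1    4.1] rot [-0.001  0.001 -0.338]
```

View pics/lift.png

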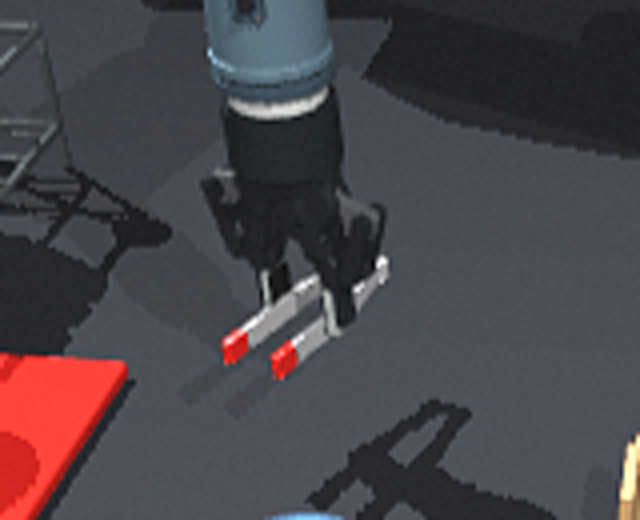

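The tongs hang level in the fingers, red tips at crop (235,347) and (285,360). Carrying them to the lump.

```bash
python3 -m creep '{"linear":[[-6,-15,0],[-17,-43,0],[-31,-80,0],[-46,-120,0],[-62,-160,0],[-77,-200,0],[-93,-240,0],[-108,-280,0],[-124,-320,0],[-139,-360,0],[-152,-393,0],[-160,-414,2]],"rot":[[0,0,0],[0,0,-0.03],[0,0,-0.06],[0,0,-0.1],[0,0,-0.14],[0,0,-0.18],[0,0,-0.22],[0,0,-0.26],[0,0,-0.3],[0,0,-0.33],[0,0,-0.338],[0,0,-0.338]],"claw":[43,43,43,43,43,43,43,43,43,43,43,43]}'; python3 - <<'E'
from h import *
togo([.509-.056-.02,.105,.040],0.)
E
```

```text
t: 4.7
eef_pos: [0.4314, 0.0946, 0.1015]
tool_rot: [-3.141, -0.003, 0.004]
force: [-0.5, -0.3, -0.8]
gripper_width: 0.043
grip_force: 3.8
linear [  1.7 -10.3  61.5] rot [-0.001  0.003  0.002]
```

```bash
python3 -m creep '{"linear":[[0,-6,10],[0,-10,25],[0,-10,40],[0,-10,50],[0,-10,50],[0,-10,50]],"rot":[[0,0,0],[0,0,0],[0,0,0],[0,0,0],[0,0,0],[0,0,0]],"claw":[43,43,43,43,43,43]}'; python3 - <<'E'
from h import *
import meas
togo([.509-.056,.105,.0385],0.)
for n in('top','scene'):
    s=snap(n);P=cloud(s);x,y,z=P[...,0],P[...,1],P[...,2]; hsv=cv2.cvtColor(s['pixels'],cv2.COLOR_RGB2HSV)
    print(n);b=(x>.45)&(x<.56)&(y>.05)&(y<.16)
    meas.blobs(s,b&((hsv[...,0]<6)|(hsv[...,0]>172))&(hsv[...,1]>140)&(hsv[...,2]>70),5)
    meas.blobs(s,b&(hsv[...,1]<50)&(hsv[...,2]>110)&(z>.018),20)
t=load('top');c=load('scene')
a=cv2.resize(t['pixels'][235:285,180:250],None,fx=6,fy=6);d=cv2.resize(c['pixels'][180:230,295:365],None,fx=6,fy=6)
cv2.imwrite('pics/pre.png',np.vstack([a,d])[...,::-1])
E
```

```text
t: 5.3
eef_pos: [0.4334, 0.1012, 0.052]
tool_rot: [3.142, -0.001, -0.002]
force: [0.3, -0.1, -0.5]
gripper_width: 0.043
grip_force: 3.8
linear [19.6 -3.8 13.4] rot [ 0.     0.001 -0.001]
top
  px [205. 263.] 7 mean [0.4909 0.1245 0.0446] rect [490.9 124.4] [13.9  0.7] 2.2
  px [224.2 262.5] 11 mean [0.4915 0.0806 0.035 ] rect [490.3  81.2] [ 2.5 13.9] 86.8
  px [214.  255.2] 78 mean [0.5091 0.1052 0.03  ] rect [509.5 105.5] [18.7 19. ] 89.2
scene
  px [335.6 204.8] 16 mean [0.4949 0.121  0.0388] rect [489.2 121.6] [22.8  5.9] 2.0
  px [320.4 204.4] 8 mean [0.4972 0.0802 0.0384] rect [497.3  80.6] [ 3.3 10.4] 87.3
  px [332.6 142.5] 58 mean [0.4596 0.1009 0.2076] rect [460.1 100.7] [18.  48.8] 1.2
  px [329.  211.6] 57 mean [0.5126 0.1046 0.0277] rect [509.1 103.2] [26.8 18.8] 5.1
```

View pics/pre.png

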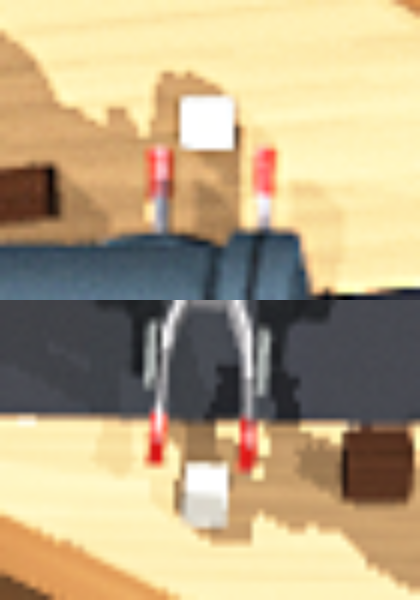

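The tips at (160,170)/(265,172) in the top crop straddle the lump's line at (208,124), with the same in the scene crop. Next: lower, move forward and squeeze.

```bash
python3 -m creep '{"linear":[[0,-3,6],[0,-3,13],[6,-3,13],[13,-3,13],[20,-3,13],[20,-3,13],[20,-3,13]],"rot":[[0,0,0],[0,0,0],[0,0,0],[0,0,0],[0,0,0],[0,0,0],[0,0,0]],"claw":[43,43,43,43,43,43,43]}'; python3 -m creep '{"linear":[[0,0,0],[0,0,0],[0,0,0],[0,0,0],[0,0,0],[0,0,0],[0,0,0],[0,0,0]],"rot":[[0,0,0],[0,0,0],[0,0,0],[0,0,0],[0,0,0],[0,0,0],[0,0,0],[0,0,0]],"claw":[40,37,34,31,30,30,30,30]}' 25
```

```text
t: 6.1
eef_pos: [0.4541, 0.1046, 0.0393]
tool_rot: [3.142, -0.0, 0.0]
force: [0.6, -0.1, -0.8]
gripper_width: 0.0429
grip_force: 3.8
t: 6.9
eef_pos: [0.4538, 0.1046, 0.0393]
tool_rot: [-3.142, 0.0, 0.0]
force: [-0.4, -0.2, -0.4]
gripper_width: 0.0354
grip_force: 25.7
```

Gripped at 35.4 mm, as expected. Lifting.

```bash
python3 -m creep '{"linear":[[0,0,-4],[0,0,-12],[0,0,-25],[0,0,-42],[0,0,-60],[0,0,-70],[0,0,-70],[0,0,-70]],"rot":[[0,0,0],[0,0,0],[0,0,0],[0,0,0],[0,0,0],[0,0,0],[0,0,0],[0,0,0]],"claw":[30,30,30,30,30,30,30,30]}'; python3 - <<'E'
from h import *
import meas
s=snap('scene');P=cloud(s);x,y,z=P[...,0],P[...,1],P[...,2]; hsv=cv2.cvtColor(s['pixels'],cv2.COLOR_RGB2HSV)
b=(x>.48)&(x<.56)&(y>.05)&(y<.16)
meas.blobs(s,b&(hsv[...,1]<60)&(hsv[...,2]>110)&(z>.05),10)
for yaw in(-.1,-.2,-.35,-.46): togo([.6405-.056*np.cos(yaw),-.3135-.056*np.sin(yaw),.109],yaw)
E
```

```text
t: 7.7
eef_pos: [0.4537, 0.1046, 0.1093]
tool_rot: [3.142, -0.0, 0.0]
force: [-1.1, -0.4, -0.8]
gripper_width: 0.0352
grip_force: 25.7
  px [334.  126.3] 35 mean [0.4829 0.1013 0.2652] rect [483.8 101.3] [24.7  6.9] 88.6
  px [330.4 191.3] 81 mean [0.5147 0.1043 0.0945] rect [509.3 103.6] [27.2 19.4] 7.8
linear [ 1.316e+02  4.125e+02 -3.000e-01] rot [0.    0.001 0.1  ]
linear [ 1.324e+02  4.069e+02 -3.000e-01] rot [0.    0.001 0.2  ]
linear [ 1.347e+02  3.989e+02 -3.000e-01] rot [0.    0.001 0.35 ]
linear [ 1.371e+02  3.932e+02 -3.000e-01] rot [0.    0.001 0.46 ]
```

```bash
python3 -m creep '{"linear":[[4,12,0],[12,36,0],[24,70,0],[36,106,0],[48,142,0],[60,178,0],[72,214,0],[84,250,0],[97,288,0],[110,325,0],[121,358,0],[129,382,0]],"rot":[[0,0,0],[0,0,0.03],[0,0,0.06],[0,0,0.1],[0,0,0.14],[0,0,0.18],[0,0,0.22],[0,0,0.26],[0,0,0.3],[0,0,0.33],[0,0,0.35],[0,0,0.35]],"claw":[30,30,30,30,30,30,30,30,30,30,30,30]}'; python3 -m creep '{"linear":[[0,0,0],[0,0,0],[0,0,0]],"rot":[[0,0,0],[0,0,0],[0,0,0]],"claw":[30,30,30]}'; python3 - <<'E'
from h import *
yaw=-.35; togo([.6405-.056*np.cos(yaw),-.3135-.056*np.sin(yaw),.054],yaw)
E
```

```text
t: 8.95
eef_pos: [0.5824, -0.2809, 0.108]
tool_rot: [3.093, -0.551, -0.002]
force: [0.1, 0.2, -0.5]
gripper_width: 0.0355
grip_force: 25.7
t: 9.25
eef_pos: [0.5818, -0.2767, 0.1084]
tool_rot: [-3.092, 0.547, 0.003]
force: [-0.5, 0.7, -1.3]
gripper_width: 0.0355
grip_force: 25.7
linear [11.9 14.5 54.4] rot [-0.001  0.002 -0.   ]
```

```bash
python3 -m creep '{"linear":[[6,7,0],[12,14,5],[12,14,20],[12,14,38],[12,14,50],[12,14,56],[12,14,57],[12,14,57],[12,14,57]],"rot":[[0,0,0],[0,0,0],[0,0,0],[0,0,0],[0,0,0],[0,0,0],[0,0,0],[0,0,0],[0,0,0]],"claw":[30,30,30,30,30,30,30,30,30]}'; python3 - <<'E'
from h import *
import meas
for n in('top','scene'):
    s=snap(n);P=cloud(s);x,y,z=P[...,0],P[...,1],P[...,2]; hsv=cv2.cvtColor(s['pixels'],cv2.COLOR_RGB2HSV)
    print(n);meas.blobs(s,(x>.56)&(x<.72)&(y>-.4)&(y<-.24)&(hsv[...,1]<70)&(hsv[...,2]>110)&(z>.005)&(z<.1),10)
E
```

```text
t: 10.15
eef_pos: [0.5897, -0.295, 0.0531]
tool_rot: [3.093, -0.547, 0.002]
force: [-0.0, 0.4, -0.3]
gripper_width: 0.0354
grip_force: 25.7
top
  px [385.2 197.6] 76 mean [ 0.6422 -0.3097  0.0385] rect [ 645.9 -311.4] [17.1 56.5] 31.9
  px [370.8 226. ] 21 mean [ 0.5733 -0.2701  0.0432] rect [ 572.4 -270.3] [ 4.7 23.7] 76.4
scene
  px [164.4 220. ] 181 mean [ 0.6159 -0.3152  0.0405] rect [ 607.5 -320.2] [33.4 93.5] 88.4
  px [175.4 220.1] 86 mean [ 0.6139 -0.287   0.0408] rect [ 609.3 -289.7] [49.1 34.9] 17.0
```

Lump is over the dish centre. Release to 43 mm.

```bash
python3 -m creep '{"linear":[[0,0,1],[0,0,2],[0,0,2],[0,0,2],[0,0,2],[0,0,2],[0,0,2]],"rot":[[0,0,0],[0,0,0],[0,0,0],[0,0,0],[0,0,0],[0,0,0],[0,0,0]],"claw":[36,39,41,43,43,43,43]}' 20;  python3 -m creep '{"linear":[[0,0,-5],[0,0,-15],[0,0,-30],[0,0,-45],[0,0,-50],[0,0,-50]],"rot":[[0,0,0],[0,0,0],[0,0,0],[0,0,0],[0,0,0],[0,0,0]],"claw":[43,43,43,43,43,43]}'; python3 - <<'E'
from h import *
import meas
for n in('top','scene'):
    s=snap(n);P=cloud(s);x,y,z=P[...,0],P[...,1],P[...,2]; hsv=cv2.cvtColor(s['pixels'],cv2.COLOR_RGB2HSV)
    print(n);meas.blobs(s,(x>.56)&(x<.72)&(y>-.4)&(y<-.24)&(hsv[...,1]<70)&(hsv[...,2]>110)&(z>.005)&(z<.12),10)
togo([.45,-.34,.106],-.35)
E
```

```text
t: 10.95
eef_pos: [0.5892, -0.2948, 0.0503]
tool_rot: [3.094, -0.547, 0.0]
force: [0.0, 0.3, -0.7]
gripper_width: 0.0429
grip_force: 3.9
t: 11.55
eef_pos: [0.59, -0.2953, 0.1024]
tool_rot: [3.092, -0.547, 0.005]
force: [0.2, -0.1, -1.0]
gripper_width: 0.0429
grip_force: 3.9
top
  px [385.2 196.5] 81 mean [ 0.6446 -0.3086  0.0424] rect [ 646.6 -306.4] [25.6 63.8] 25.9
  px [376.6 223. ] 29 mean [ 0.5764 -0.2713  0.0864] rect [ 582.7 -277.3] [16.8 46.8] 42.0
scene
  px [163.4 199.5] 112 mean [ 0.5935 -0.3182  0.0888] rect [ 590.8 -319. ] [13.7 64.3] 69.8
  px [175.1 205.1] 87 mean [ 0.6159 -0.2813  0.0902] rect [ 618.3 -283.4] [11.2 38.7] 58.3
  px [160.8 235.1] 102 mean [ 0.6525 -0.3168  0.0193] rect [ 640.7 -322.4] [53.3 26.5] 26.6
linear [-115.1   90.3   -5.6] rot [ 0. -0. -0.]
```

```bash
python3 -m creep '{"linear":[[-15,12,0],[-40,31,0],[-68,53,0],[-95,74,5],[-112,88,15],[-115,90,35],[-115,90,55],[-115,90,66],[-115,90,71],[-115,90,71]],"rot":[[0,0,0],[0,0,0],[0,0,0],[0,0,0],[0,0,0],[0,0,0],[0,0,0],[0,0,0],[0,0,0],[0,0,0]],"claw":[43,43,43,43,43,43,43,43,43,43]}'; python3 - <<'E'
from h import *
import meas
for n in('scene','top'):
    s=snap(n);P=cloud(s);x,y,z=P[...,0],P[...,1],P[...,2]; hsv=cv2.cvtColor(s['pixels'],cv2.COLOR_RGB2HSV)
    print(n);meas.blobs(s,(x>.58)&(x<.70)&(y>-.38)&(y<-.24)&(hsv[...,1]<70)&(hsv[...,2]>110)&(z>.005)&(z<.12),10)
print(r.get_obs()['eef_pos'])
E
```

```text
t: 12.65
eef_pos: [0.4501, -0.3393, 0.0285]
tool_rot: [-3.093, 0.547, 0.002]
force: [0.1, 0.1, -0.4]
gripper_width: 0.0427
grip_force: 3.9
scene
  px [160.8 235.1] 103 mean [ 0.6523 -0.3167  0.0194] rect [ 641.6 -321.9] [53.3 26.9] 25.1
top
  px [385.3 194.9] 96 mean [ 0.6517 -0.3159  0.0214] rect [ 653.  -319.5] [27.3 27.2] 70.5
[ 0.4507939  -0.33997224  0.02974994]
```

Lump in dish, about 12 mm off centre. Lower and let go.

```bash
python3 -m creep '{"linear":[[0,0,2],[0,0,4],[0,0,4],[0,0,4]],"rot":[[0,0,0],[0,0,0],[0,0,0],[0,0,0]],"claw":[43,43,43,43]}';  python3 -m creep '{"linear":[[0,0,0],[0,0,0],[0,0,0],[0,0,0],[0,0,0],[0,0,0],[0,0,0]],"rot":[[0,0,0],[0,0,0],[0,0,0],[0,0,0],[0,0,0],[0,0,0],[0,0,0]],"claw":[48,54,62,68,68,68,68]}'; python3 -m creep '{"linear":[[0,0,-10],[0,0,-35],[0,0,-70],[0,0,-100],[0,0,-110],[0,0,-110]],"rot":[[0,0,0],[0,0,0],[0,0,0],[0,0,0],[0,0,0],[0,0,0]],"claw":[68,68,68,68,68,68]}'; python3 - <<'E'
from h import *
import meas
for n in('scene','top'):
    s=snap(n);P=cloud(s);x,y,z=P[...,0],P[...,1],P[...,2]
    print(n);meas.blobs(s,(x>.3)&(x<.57)&(y>-.46)&(y<-.24)&(z>.006)&(z<.06),15)
    blk=(x>.5)&(x<.75)&(y>-.03)&(y<.25); meas.blobs(s,blk&(z>.029)&(z<.038),200)
togo([.6252,.1053,.12],-.565); togo([.6252,.1053,.12],1.005)
E
```

```text
t: 13.15
eef_pos: [0.4503, -0.3398, 0.0255]
tool_rot: [3.093, -0.547, 0.0]
force: [0.4, 1.2, -0.9]
gripper_width: 0.0431
grip_force: 3.9
t: 13.85
eef_pos: [0.4503, -0.3398, 0.0253]
tool_rot: [3.094, -0.547, 0.0]
force: [-0.3, -0.3, -0.3]
gripper_width: 0.0682
grip_force: 0.0
t: 14.45
eef_pos: [0.4511, -0.3406, 0.1375]
tool_rot: [3.091, -0.547, 0.005]
force: [-0.7, 0.1, -0.1]
gripper_width: 0.0676
grip_force: 0.0
scene
  px [174.2 191.5] 319 mean [ 0.4459 -0.3396  0.0131] rect [ 444.6 -339.1] [ 60.6 152.3] 71.5
  px [328.1 236.9] 1008 mean [0.6274 0.1041 0.0342] rect [619.5  94.7] [268.5  40.1] 57.1
  px [352.5 268.8] 209 mean [0.7382 0.166  0.0334] rect [738.5 167. ] [  8.8 165.8] 4.5
top
  px [391.7 284.7] 323 mean [ 0.432  -0.3233  0.0144] rect [ 444.4 -335.3] [ 48.7 146.3] 73.9
  px [412.3 261.2] 55 mean [ 0.4878 -0.3768  0.0147] rect [ 485.8 -376.8] [ 7.3 37.4] 69.4
  px [215.5 207.9] 1436 mean [0.622  0.1014 0.0346] rect [619.3  96.7] [266.7  34.2] 57.5
linear [  12.2 -477.8   14.8] rot [-0.     0.001  0.215]
linear [  12.2 -477.8   14.8] rot [-1.000e-03  1.000e-03 -1.355e+00]
```

Tongs lie flat; bar unmoved. Go to the bar.

```bash
python3 -m creep '{"linear":[[0,-20,0],[2,-60,0],[3,-105,0],[4,-150,0],[5,-195,0],[6,-240,0],[7,-285,0],[9,-330,0],[10,-375,0],[11,-420,0],[12,-460,5],[12,-478,10]],"rot":[[0,0,-0.05],[0,0,-0.15],[0,0,-0.27],[0,0,-0.39],[0,0,-0.52],[0,0,-0.65],[0,0,-0.78],[0,0,-0.91],[0,0,-1.04],[0,0,-1.17],[0,0,-1.29],[0,0,-1.355]],"claw":[65,60,60,60,60,60,60,60,60,60,60,60]}'; python3 -m creep '{"linear":[[0,0,0],[0,0,0],[0,0,0]],"rot":[[0,0,0],[0,0,0],[0,0,0]],"claw":[60,60,60]}'; python3 - <<'E'
from h import *
togo([.6252,.1053,.050],1.005)
E
```

```text
t: 15.75
eef_pos: [0.6252, 0.1087, 0.1228]
tool_rot: [-2.746, -1.521, 0.003]
force: [-0.5, -0.6, -0.0]
gripper_width: 0.0598
grip_force: 0.0
t: 16.05
eef_pos: [0.6249, 0.1039, 0.1244]
tool_rot: [-2.754, -1.51, 0.003]
force: [-0.8, -0.4, -0.6]
gripper_width: 0.0603
grip_force: 0.0
linear [ 1.4 -0.3 74.4] rot [-0.001  0.001 -0.002]
```

```bash
python3 -m creep '{"linear":[[1,0,20],[1,0,45],[1,0,65],[1,0,76],[1,0,82],[1,0,84],[1,0,84]],"rot":[[0,0,0],[0,0,0],[0,0,0],[0,0,0],[0,0,0],[0,0,0],[0,0,0]],"claw":[60,60,60,60,60,60,60]}'; python3 -m creep '{"linear":[[0,0,0],[0,0,0],[0,0,0],[0,0,0],[0,0,0],[0,0,0],[0,0,0]],"rot":[[0,0,0],[0,0,0],[0,0,0],[0,0,0],[0,0,0],[0,0,0],[0,0,0]],"claw":[50,42,36,30,30,30,30]}' 30; python3 - <<'E'
from h import *
import meas
o=r.get_obs();print(o['eef_pos'],o['force'])
s=snap('scene');save(s,'barg',(230,160,400,285),4)
E
```

```text
t: 16.75
eef_pos: [0.6265, 0.1056, 0.0419]
tool_rot: [2.753, 1.512, 0.001]
force: [-0.1, 0.1, 0.0]
gripper_width: 0.0598
grip_force: 0.0
t: 17.45
eef_pos: [0.6267, 0.106, 0.0421]
tool_rot: [2.753, 1.513, 0.002]
force: [-1.0, 0.3, 5.4]
gripper_width: 0.0333
grip_force: 32.0
[0.62665081 0.10596957 0.04206839] [-1.04584518  0.31765504  5.41632812]
```

View pics/barg.png

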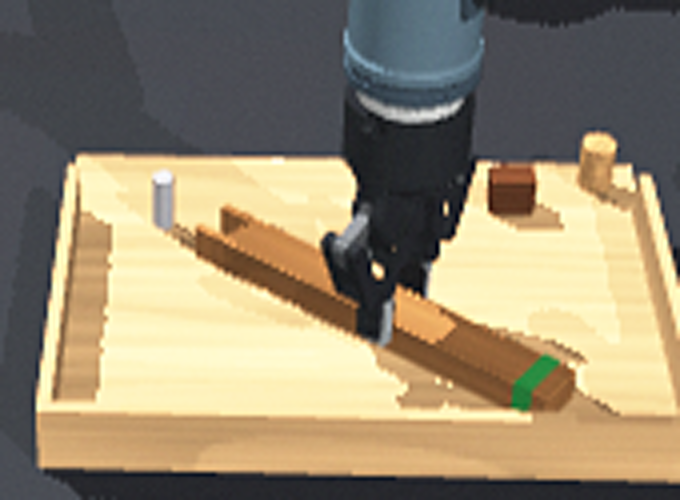

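The bar is pinched at crop (375,320); the notch at (225,225) faces the post (163,200). I'll slide most of the way, then measure.

```bash
python3 -m creep '{"linear":[[-4,0,0],[-10,0.5,0],[-17,1,0],[-24,1.5,0],[-31,2,0],[-35,2,0],[-35,2,0],[-35,2,0]],"rot":[[0,0,0],[0,0,0],[0,0,0],[0,0,0],[0,0,0],[0,0,0],[0,0,0],[0,0,0]],"claw":[30,30,30,30,30,30,30,30]}'; cat > bar.py <<'E'
from h import *
def line(n):
    s=snap(n);P=cloud(s);x,y,z=P[...,0],P[...,1],P[...,2]; hsv=cv2.cvtColor(s['pixels'],cv2.COLOR_RGB2HSV)
    m=(x>.47)&(x<.74)&(y>-.1)&(y<.25)&(z>.029)&(z<.039)&(hsv[...,1]>90)&(hsv[...,0]<95)&(hsv[...,2]>60)
    k,l,st,ce=cv2.connectedComponentsWithStats(m.astype(np.uint8))
    pts=np.vstack([P[l==i] for i in range(1,k) if st[i,4]>60 and not (st[i,4]<200 and np.ptp(P[l==i][:,0])<.012)])[:,:2]*1000
    c,wh,a=cv2.minAreaRect(pts.astype(np.float32)); c=np.array(c)
    a=np.deg2rad(a if wh[0]>wh[1] else a+90); u=np.array([np.cos(a),np.sin(a)]); u*=np.sign(u[1]); nn=np.array([u[1],-u[0]])
    q=(x>.515)&(x<.545)&(y>-.066)&(y<-.033)&(z>.042)&(z<.054); post=np.median(P[q],0)[:2]*1000 
    o=c-118.5*u; print(n,'rect',c.round(1),np.round(wh,1),'slant',round(np.pi/2-np.arctan2(u[1],u[0])+.083,3),'origin',o.round(1),'post',post.round(1),'post rel: along',round((post-o)@u,1),'lat',round((post-o)@nn,1))
line('top');line('scene'); s=load('top');save(s,f"bar{int(r.get_obs()['t']*10)}",(240,215,310,265),8)
E
python3 bar.py
```

```text
t: 18.3
eef_pos: [0.6095, 0.0748, 0.0421]
tool_rot: [2.753, 1.512, 0.002]
force: [0.4, 1.9, 6.6]
gripper_width: 0.0331
grip_force: 32.2
top rect [556.3  -4.5] [98.4 34. ] slant 0.65 origin [ 492.7 -104.5] post [528.3 -49. ] post rel: along 65.9 lat 0.2
scene rect [627.4  94.7] [273.9 258.5] slant 1.436 origin [511.7  69.1] post [530.8 -51.2] post rel: along -7.4 lat 121.6
```

```bash
ls pics; mv pics/bar18*.png pics/slide.png
```

```text
bar184.png
barg.png
dishtongs.png
lift.png
ongrasp.png
pre.png
scene0.png
top0.png
tray.png
```

View pics/slide.png

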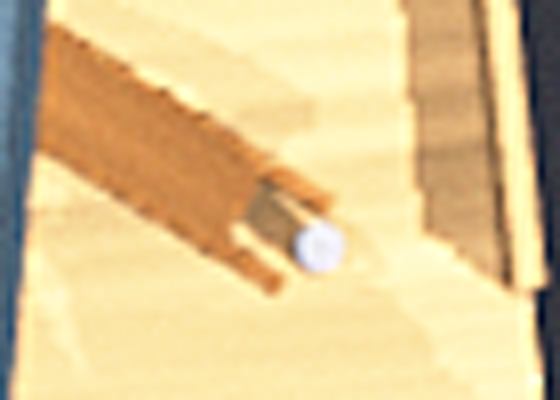

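The post top at crop (320,247) is just entering the notch, prong ends at (327,203) and (276,288), notch floor from (262,180) to (228,240).

```bash
python3 - <<'E'
from h import *
s=load('top'); f=lambda u,v,z: onz(s,240+(u+.5)/8-.5,215+(v+.5)/8-.5,z)[:2]*1000
a,b=f(327,203,.034),f(276,288,.034); post=f(320,247,.05); n=f(245,212,.034)
u=np.array([.536,.844]); nn=np.array([.844,-.536]); o=(a+b)/2+15*u
print(a,b,np.linalg.norm(a-b),'post',post,'along',(post-o)@u,'lat',(post-o)@nn,'notch floor to post',(post-n)@u, (post-n)@nn)
E
```

```text
[543.06392968 -53.56542965] [517.9419192  -37.91499819] 29.59816574649531 post [529.39307041 -50.43827659] along -19.554526654456247 lat 1.5814447954842503 notch floor to post -24.155726120696208 1.9581700287133401
```

```bash
python3 -m creep '{"linear":[[-4,1,0],[-8,1.5,0],[-12,1.5,0],[-15,1.5,0],[-16,1.5,0],[-16,1.5,0],[-16,1.5,0]],"rot":[[0,0,0],[0,0,0],[0,0,0],[0,0,0],[0,0,0],[0,0,0],[0,0,0]],"claw":[30,30,30,30,30,30,30]}'; python3 -m creep '{"linear":[[-0.5,0,0],[-1,0,0],[-1.5,0,0],[-1.5,0,0]],"rot":[[0,0,0],[0,0,0],[0,0,0],[0,0,0]],"claw":[30,30,30,30]}'; python3 - <<'E'
from h import *
o=r.get_obs();print(o['eef_pos'],o['force'],o['tool_rot'])
E
```

```text
t: 19.1
eef_pos: [0.6024, 0.061, 0.0421]
tool_rot: [2.753, 1.512, 0.003]
force: [1.5, 3.7, 5.7]
gripper_width: 0.0332
grip_force: 32.1
t: 19.5
eef_pos: [0.6018, 0.06, 0.0421]
tool_rot: [2.753, 1.512, 0.004]
force: [3.1, 3.4, 5.5]
gripper_width: 0.0331
grip_force: 32.0
[0.60177607 0.06000185 0.04206949] [3.1334098  3.39554116 5.53753846] [2.75302352 1.51214791 0.00401354]
```

```bash
python3 -m creep '{"linear":[[-1,0,0],[-2,0,0],[-2,0,0]],"rot":[[0,0,0],[0,0,0],[0,0,0]],"claw":[30,30,30]}'; python3 - <<'E'
from h import *
s=snap('top')
cv2.imwrite('pics/home.png',cv2.resize(s['pixels'][215:265,240:310],None,fx=8,fy=8,interpolation=cv2.INTER_CUBIC)[...,::-1])
# swing plan: circle about the post
post=np.array([529.4,-50.2]); o=r.get_obs(); p=o['eef_pos'][:2]*1000; R=Ro.from_rotvec(o['tool_rot'])
d=p-post; print(np.linalg.norm(d),np.arctan2(d[1],d[0]))
for th in np.arange(.08,.66,.08).tolist()+[.648]:
    q=post+np.array([[np.cos(th),-np.sin(th)],[np.sin(th),np.cos(th)]])@d
    print(round(th,3),R.inv().apply(np.r_[q-p,0]).round(1))
E
```

```text
t: 19.8
eef_pos: [0.6011, 0.0589, 0.0421]
tool_rot: [2.754, 1.512, 0.006]
force: [4.2, 6.3, 4.4]
gripper_width: 0.0333
grip_force: 31.9
130.5862661166183 0.9896360696572284
0.08 [ -0.3 -10.4  -0. ]
0.16 [ -1.4 -20.8  -0. ]
0.24 [ -3.3 -31.1  -0.1]
0.32 [ -6.  -41.2  -0.1]
0.4 [ -9.6 -51.   -0.1]
0.48 [-13.9 -60.5  -0.2]
0.56 [-18.9 -69.7  -0.2]
0.64 [-24.7 -78.4  -0.2]
0.648 [-25.3 -79.2  -0.2]
```

View pics/home.png

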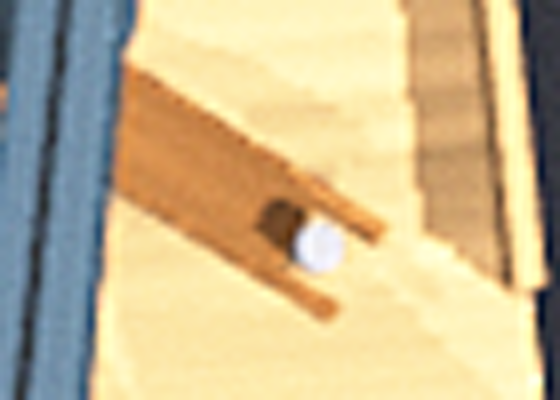

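The post (320,247) sits in the notch and the push force is rising: home. Swinging now.

```bash
python3 -m creep '{"linear":[[0,-3,0],[-0.3,-10.4,0],[-0.8,-15.6,0],[-1.4,-20.8,0],[-2.3,-26,0],[-3.3,-31.1,0],[-4.6,-36.2,0],[-6,-41.2,0],[-7.7,-46.2,0],[-9.6,-51,0],[-11.7,-55.8,0],[-13.9,-60.5,0]],"rot":[[0,0,-0.023],[0,0,-0.08],[0,0,-0.12],[0,0,-0.16],[0,0,-0.2],[0,0,-0.24],[0,0,-0.28],[0,0,-0.32],[0,0,-0.36],[0,0,-0.4],[0,0,-0.44],[0,0,-0.48]],"claw":[30,30,30,30,30,30,30,30,30,30,30,30]}'; python3 bar.py | head -1; python3 - <<'E'
from h import *
s=load('top')
post=np.array([529.4,-50.2]); o=r.get_obs(); p=o['eef_pos'][:2]*1000; R=Ro.from_rotvec(o['tool_rot'])
d=p-post; x=R.as_matrix()[:2,0]; print(p,o['eef_pos'][2],o['force'],np.linalg.norm(d),'pos ang',np.arctan2(d[1],d[0]),'tool yaw',np.arctan2(x[1],x[0]),'goal yaw',np.pi/2+.083)
for th in (.04,.08,.12,.16,.18,.2):
    q=post+np.array([[np.cos(th),-np.sin(th)],[np.sin(th),np.cos(th)]])@d
    print(round(th,3),R.inv().apply(np.r_[q-p,0]).round(1))
E
```

```text
t: 21.05
eef_pos: [0.5432, 0.0792, 0.0421]
tool_rot: [2.311, 2.124, 0.007]
force: [5.3, 4.0, 3.0]
gripper_width: 0.0336
grip_force: 31.7
top rect [533.7 -16.7] [93.7 34. ] slant 0.166 origin [ 523.9 -134.8] post [529.3 -49. ] post rel: along 85.9 lat -1.7
[542.38157843  79.23600727] 0.042094465636551004 [3.10859385 4.04178624 4.4240675 ] 130.08536180437324 pos ang 1.47083717865773 tool yaw 1.486669391973344 goal yaw 1.6537963267948965
0.04 [-0.  -5.2 -0. ]
0.08 [ -0.3 -10.4  -0. ]
0.12 [ -0.7 -15.6  -0.1]
0.16 [ -1.3 -20.7  -0.1]
0.18 [ -1.7 -23.3  -0.1]
0.2 [ -2.2 -25.9  -0.1]
```

```bash
python3 -m creep '{"linear":[[0,-3,0],[0,-6.5,0],[-0.3,-10.4,0],[-0.5,-13.5,0],[-0.8,-16.5,0],[-1.1,-19,0],[-1.3,-20.7,0],[-1.3,-20.7,0],[-1.3,-20.7,0]],"rot":[[0,0,-0.023],[0,0,-0.05],[0,0,-0.08],[0,0,-0.104],[0,0,-0.127],[0,0,-0.147],[0,0,-0.16],[0,0,-0.16],[0,0,-0.16]],"claw":[30,30,30,30,30,30,30,30,30]}'; cat > m2.py <<'E'
from h import *
import meas
s=snap('scene');t=snap('top')
for n,q in(('scene',s),('top',t)):
    P=cloud(q);x,y,z=P[...,0],P[...,1],P[...,2]; print(n); 
    m=(x>.47)&(x<.56)&(y>-.08)&(y<.25)&(z>.029)&(z<.036)
    meas.blobs(q,m,40)
    # bar far/near edges in the tray frame: fit the top points
    c,sn=np.cos(.083),np.sin(.083); post=np.array([.5294,-.050]); X=(x-post[0])*c+(y-post[1])*sn; Y=-(x-post[0])*sn+(y-post[1])*c
    k=(X>-.03)&(X<.04)&(z>.031)&(z<.0365)
    R=[]
    for y0 in np.arange(-.01,.26,.01):
        j=k&(abs(Y-y0)<.005)
        if j.sum()>8: R.append((y0,X[j].min()*1000,X[j].max()*1000))
    R=np.array(R); print(R.round(3)[::2].tolist()); W=R[(R[:,2]-R[:,1]>28)&(R[:,2]-R[:,1]<38)]
    if len(W)>3: print('slope rad',np.polyfit(W[:,0]*1000,W[:,1:].mean(1),1))
o=r.get_obs(); R=Ro.from_rotvec(o['tool_rot']).as_matrix(); print(o['eef_pos'],o['force'],np.arctan2(R[1,0],R[0,0]))
E
python3 m2.py
```

```text
t: 22.05
eef_pos: [0.522, 0.0795, 0.0421]
tool_rot: [2.136, 2.301, 0.005]
force: [3.4, 4.9, 5.4]
gripper_width: 0.0333
grip_force: 31.9
scene
  px [346.5 211.8] 310 mean [0.5162 0.1505 0.0336] rect [506.8 145.1] [ 58.9 108.9] 2.3
  px [292. 211.] 330 mean [0.5295 0.0066 0.0336] rect [527.5   1.4] [ 40.  132.6] 3.6
[[-0.01, -11.955, 19.305], [0.01, -16.934, 21.477], [0.03, -16.669, 17.82], [0.05, -17.705, 22.254], [0.07, -14.02, 21.988], [0.09, -12.951, 20.59], [0.11, -13.132, 20.143], [0.14, 7.054, 31.599], [0.16, -16.171, 18.458], [0.18, -14.272, 20.484], [0.2, -15.181, 18.916], [0.22, -26.116, 22.711], [0.24, -29.788, 22.058]]
slope rad [1.05782864e-03 2.79744127e+00]
top
  px [262.  247.1] 346 mean [ 0.5266 -0.0093  0.0343] rect [528.2 -16.4] [34.  93.5] 4.4
[[-0.01, -15.676, 17.851], [0.01, -14.518, 17.172], [0.03, -14.982, 16.85], [0.05, -15.309, 18.548], [0.07, -15.155, 18.099]]
slope rad [0.00570814 1.24671693]
[0.52203514 0.07954276 0.04208087] [3.57013439 5.22906897 4.65018674] 1.6452435551874756
```

```bash
python3 -m creep '{"linear":[[0,-0.7,0],[0,-1.4,0],[0,-1.4,0]],"rot":[[0,0,-0.005],[0,0,-0.01],[0,0,-0.01]],"claw":[30,30,30]}'; python3 -m creep '{"linear":[[0,0,0],[0,0,0],[0,0,0],[0,0,0],[0,0,0],[0,0,0]],"rot":[[0,0,0],[0,0,0],[0,0,0],[0,0,0],[0,0,0],[0,0,0]],"claw":[36,42,50,58,62,62]}'; python3 -m creep '{"linear":[[0,0,-5],[0,0,-20],[0,0,-50],[0,0,-90],[0,0,-130],[0,0,-160],[0,0,-160]],"rot":[[0,0,0],[0,0,0],[0,0,0],[0,0,0],[0,0,0],[0,0,0],[0,0,0]],"claw":[62,62,62,62,62,62,62]}'; python3 m2.py; python3 - <<'E'
from h import *
import meas
s=load('top');c=load('scene')
cv2.imwrite('pics/final.png',np.vstack([cv2.resize(c['pixels'][160:290,100:420],None,fx=2,fy=2),cv2.resize(s['pixels'][140:310,130:450],None,fx=2,fy=2)])[...,::-1])
E
```

```text
t: 22.45
eef_pos: [0.5209, 0.0795, 0.0421]
tool_rot: [2.124, 2.311, 0.005]
force: [4.6, 4.3, 4.6]
gripper_width: 0.0335
grip_force: 31.9
t: 23.05
eef_pos: [0.5189, 0.0791, 0.0411]
tool_rot: [-2.126, -2.312, 0.001]
force: [0.5, -1.2, -0.1]
gripper_width: 0.062
grip_force: 0.0
t: 23.75
eef_pos: [0.5219, 0.0791, 0.2066]
tool_rot: [2.121, 2.307, 0.01]
force: [0.9, -0.2, -0.0]
gripper_width: 0.0618
grip_force: 0.0
scene
  px [318. 211.] 690 mean [0.5216 0.0753 0.0336] rect [514.7  66.9] [ 57.1 266.5] 6.7
[[-0.01, -15.248, 20.423], [0.01, -15.997, 22.488], [0.03, -17.062, 17.297], [0.05, -17.142, 17.815], [0.07, -17.757, 17.394], [0.09, -17.727, 17.038], [0.11, -15.131, 19.243], [0.13, -18.718, 17.56], [0.15, -18.418, 18.311], [0.17, -18.966, 17.79], [0.19, -20.468, 20.029], [0.21, -17.523, 19.435], [0.23, -25.853, 19.704], [0.25, -18.614, 17.035]]
slope rad [-0.00646288  1.48334412]
top
  px [259.6 247.3] 426 mean [ 0.5262 -0.0036  0.034 ] rect [526.7  -9.3] [ 33.8 103.4] 4.9
[[-0.01, -16.082, 17.761], [0.01, -16.161, 17.311], [0.03, -14.996, 16.895], [0.05, -15.32, 16.298], [0.07, -15.85, 17.537], [0.09, -16.355, 14.872]]
slope rad [-0.005125    0.79863418]
[0.51935013 0.07914962 0.20216603] [0.0347124  1.09425561 0.02665011] 1.6548514927631544
```

View pics/final.png

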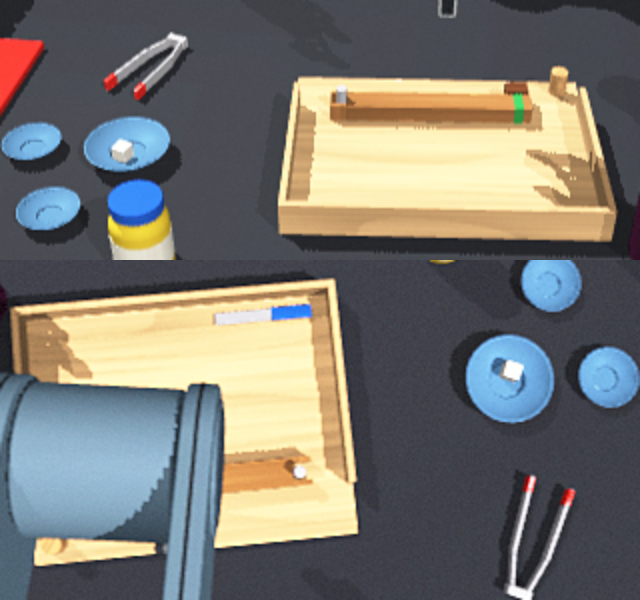

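The bar lies along its line with the post in its notch and the green end at the stop. The lump is in the large dish, the tongs are flat, and nothing is touched. Handing in.

```bash
python3 -m creep '{"linear":[[0,0,0],[0,0,0],[0,0,0],[0,0,0]],"rot":[[0,0,0],[0,0,0],[0,0,0],[0,0,0]],"claw":[62,62,62,62]}' && python3 -c "
from plant import order; print(order.job_done())"
```

```text
t: 24.25
eef_pos: [0.5188, 0.0791, 0.2005]
tool_rot: [-2.125, -2.312, 0.002]
force: [-0.0, 1.1, 0.5]
gripper_width: 0.062
grip_force: 0.0
the job is handed in; nothing more can be done
None
```

I handed the job in at about 24 s and got no verdict back: the last pictures show the lump in the large blue dish, the tongs flat on the worktop, and the divider flat with its notch on the post, within about 0.01 rad of its line at the stop.

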